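# Nudge the saw's fixture plate down onto its locating pins

### The arm

A 6-joint arm with a two-finger parallel gripper is mounted at the origin on the work surface. World frame = base frame: x ahead of the robot, y to its left, z up, the work surface at z = 0. Lengths are in m, angles in rad, forces in N, time in s.
With the tool pointing down it reaches from about 0.35 to 0.775 m from the base axis. Payload 7.3 kg.
Tool frame: the origin (TCP) lies on the front face of the gripper's body, between the roots of the fingers; the fingertips stand robot.finger_overhang ahead of it and the grasp point (between the pads) lies 47 mm ahead of it (robot.finger_overhang is the distance from the TCP to the fingertips, in m); z points along the fingers, x is the direction in which the jaws open and shut, and the axes are right-handed (so a half turn about z gives the same grasp; the last joint's range is limited). The gripper opens to 92 mm and grips with 3 to 60 N. Pads are 19 mm wide; open, the fingers measure 130 mm over their backs; the gripper's body (75 mm by 190 mm) begins 47 mm behind the grasp point.
Start: joints at [1.023, 0.342, 1.524, -0, 1.275, -0.146], TCP at [0.205, 0.483, 0.292] pointing down, gripper open.
Joint ranges: [-2.53, 2.53], [-0.77, 2.02], [0.04, 2.7], [-1, 4.14], [0.28, 2.66], [-3.11, 3.11]. Speed limits (rad/s): [2.57, 2.57, 3.14, 3.14, 3.14, 3.14].

### API

Orientations are given as [roll, pitch, yaw] about the fixed x, y, z axes, in that order (R = Rz(yaw) Ry(pitch) Rx(roll)).
In Python, from workcell import robot gives the robot as it stands.
- The arm moves only by the tool apply_moves, never from a script. Its argument "plan" is a list of rows, each a list of 2 entries, a list of its own where there are three numbers: the shift along the tool's x, y, z in mm, then the turn, a rotation vector about the tool's x, y, z in rad. A call has exactly 8 rows; each row is the pose to reach, as a shift and turn from the pose commanded when the call began, along the tool's axes at that moment; what a row does not reach only later rows make up. A row lasts 1/8 s, in which the tool goes at most 62.5 mm and 10.7 degrees, less where a joint would pass 70% of its speed; a pose out of reach is approached as far as the arm can. A call with a gripper value outside its range is refused whole. "fingers" is the opening, from 0 (shut) to 1 (fully open), set as the call begins (left out, the last holds). The fingers move at their own pace and stop on an object; "force" is the grip in N (left out, the last holds). Time passes only in rows, so rows that repeat a pose let the fingers close, or fill a call up. It gives the time, the measured TCP pose, the force and the opening at its end, in the units of the state.
- robot.read_state(): the state, without advancing time (a new reading comes with each control period).
- robot.camera(name): name is "scene" or "top" or "wrist"; returns (picture, depth): 384x512x3 uint8, red, green, blue; 384x512 float32, m along the optical axis (not along the pixel's ray), 0 where there is no reading.
- robot.camera_params(name): a dict with "fx", "fy", "cx", "cy" (pixels), "rvec" (rotation vector, rad) and "tvec" (3), from world to camera coordinates, as OpenCV has them. Camera axes: x right, y down, z forward; pixel columns grow to the right and rows downward; lengths in m; the calibration is good to about 2 mm. A picture is of the moment at which its call begins: read the wrist's pose just before it. camera_params takes no time and is no camera call; for the wrist camera it gives the pose at the moment of the call.
- robot.hand_in(): hands the job in, once; it reports no verdict.
Trained networks look in the newest picture that a camera, given by its name, has taken for a name from the list of things; names that differ only in an ending like _2 or _b are one class to them, and where a whole thing is asked for, a point or a joint stands for the part that bears it (a point fixed in the world has none). Each returns a list of dicts, best first, with "conf" (0 to 1); they miss things now and then, are a little off and sometimes report something else, mostly with a low value. They report only what shows in the picture. A call takes as long as a camera call.
- robot.spot_in(camera, name): "centre" ([column, row] in pixels, amid what is visible of it).
- robot.masks_of(camera, name): "region" (384x512 bool, what is visible of it) and "centre" ([column, row] in pixels, amid what is visible of it).
The state is a dict: "time": time; "q": joint angles; "dq": joint speeds; "joint_efforts": joint torques, N m; "tcp_pos": TCP position; "eef_rot": TCP orientation; "contact_force": force on the tool from outside, world axes, zero at the start; "torque": the same for the moment, N m; "gripper_width": opening from 0.0 (shut) to 1.0 (fully open).
Only numpy, scipy, OpenCV 4.12 (cv2) and the standard library are available. Lean on these libraries where they do the work, as an engineer would, in place of code of your own. Each camera call takes 0.05 s, during which the arm holds its last target. There are 200 camera calls.

### The job

The aluminium fixture plate has been put down askew on top of the glass saw's two locating pins. With the fingertips push it by its rim, sideways and round as needed, until both its holes drop over their pins and it lies flat on the saw table, then take the hand away. Never pick the plate up, do not touch the V-cradle bolted on it or the saw head, and leave everything else where it is.

Things in the scene. Friction and masses are not known exactly. Their poses are not given: they have to be found in the camera images.
- saw: bench cut-off saw for glass: blue water tray 460 x 680 mm with a flat steel saw table 400 mm deep (x) by 620 mm wide (y) over it. Fixed. A dark scribed rectangle on the table outlines the plate's seated place, 1 mm outside its rim. Origin on the bench under the tray's middle; x away from the operator, y to the operator's left, z up. The table top is 70 mm above the origin
- saw_head: raised saw head at the right end of the saw: blade 250 mm across, upright and parallel to the saw's x, its lower edge 50 mm above the saw table, grey guard 44 mm thick and 280 mm long over its upper half; motor and arm stand to the right of it. Fixed. Origin at the blade's centre, 191 mm right of the saw's origin
- pin_left (a point): left locating pin of the saw table, 12 mm diameter, 8 mm tall, its upper 4 mm tapering to a flat 6 mm tip; the point is the middle of its foot, on the table top. The two pins stand 110 mm apart, in a line along the saw's y
- pin_right (a point): right locating pin, the same; the point is the middle of its foot, on the table top
- plate: loose aluminium fixture plate, 160 mm (x) by 230 mm (y) by 10 mm, with its cradle 0.7 to 1 kg; origin at its underside's centre. Seated, its axes are parallel to the saw's. It starts lying on both pins, shifted and turned a little, the side nearest the operator down on the table, the far part raised 8 mm (rim top at most 25 mm up). Pushed by its straight rim it slides with 3 to 12 N and stays where left
- hole_left (a point): left through-hole of the plate, 14 mm diameter, belongs on pin_left; the point is the middle of its mouth on the plate's underside, at x +40 mm, y +55 mm from the plate's origin
- hole_right (a point): right through-hole of the plate, 14 mm diameter, belongs on pin_right; mouth on the underside, at x +40 mm, y -55 mm from the plate's origin
- cradle: black V-cradle bolted on top of the plate, 70 mm (x) by 128 mm (y), 43 mm tall above the plate, its V along y, with a steel end stop on the left end; origin at the middle of its foot, 20 mm nearer the operator than the plate's centre. The plate shows 25 mm or more clear all round it
- tumbler: bystander, loose: amber glass tumbler, 64 mm across, 70 mm tall, at the back left corner of the saw table
- dressing_stone: bystander, loose: grey dressing stone 100 x 25 x 20 mm, lying at the back right of the saw table
- spanner: bystander, loose: steel spanner 140 mm long, lying near the front edge of the saw table, right of the plate
- step_block: bystander, loose: dark steel step block 36 x 25 x 36 mm, at the front left corner of the saw table
- vase: bystander, loose: amber glass vase, 80 mm across, 165 mm tall, on the bench left of the saw
- jar: bystander, loose: clear glass jar, 80 mm across, 110 mm tall, on the bench left of the saw

How it is judged:
At the end, for the whole second after the job is handed in: Both holes are over their own pins (each within 2.5 mm sideways) and the plate is down flat on the saw table (holes and centre of the underside within 2 mm of the table top, within 0.025 rad of level with it) and at rest (horizontal distance between hole_left and pin_left below 0.0025 m and horizontal distance between hole_right and pin_right below 0.0025 m and z of each of hole_left, hole_right, plate in the frame of saw below 0.072 m and angle between the z axis of plate and the z axis of saw, either way round below 0.025 rad and linear speed of plate below 0.01 m/s); the robot touches nothing.
It fails at once if the plate is lifted clear or tipped up (its underside's centre or a hole more than 20 mm above the saw table, or tilted more than 0.17 rad) (z of any of plate, hole_left, hole_right in the frame of saw above 0.09 m or angle between plate's own z axis and vertical above 0.17 rad).
It fails at once if the V-cradle on the plate is touched (over 1 N) (contact force between any of the fingers, the arm and cradle above 1 N).
It fails at once if the saw head is touched (over 2 N) (contact force between any of the fingers, the arm and saw_head above 2 N).
It fails at once if another loose thing is shifted by more than 25 mm or knocked over (distance of any of tumbler, dressing_stone, spanner, step_block, vase, jar from where it was at the start of the episode above 0.025 m or angle between any of tumbler, step_block, vase, jar's own z axis and vertical above 0.4 rad).
It also fails if it takes over 48 s, if anything falls off the work surface, if the arm or the gripper's body presses on something with over 40 N, if the wrist force passes 120 N, or if a joint passes its speed limit or range.

## Working session

There is one attempt and no reset: what is moved stays moved. The work goes in short steps, Python scripts to look and compute and a tool call to move; the robot and the scene stay as the last step left them, time stands still between calls to the robot, and variables do not carry over. Pictures are saved under pics/ and viewed, about 8 in all and at most 12, crops included, and the job is handed in when it is done.

Besides the shell and the picture viewer there is one more tool, called after "Call:" as name(argument=value, ...) on one line, values as JSON. apply_moves: Moves the arm, as the interface text tells. Its arguments: {"type":"object","properties":{"plan":{"type":"array"},"fingers":{"type":"number"},"force":{"type":"number"}},"required":["plan"]}

```bash
mkdir -p pics; ls; cat > h.py <<'E'
import numpy as np, cv2
from workcell import robot
def cam(n):
    p=robot.camera_params(n); R=cv2.Rodrigues(np.array(p['rvec'],float))[0]; return p,R,np.array(p['tvec'],float)
def cloud(n,d):
    p,R,t=cam(n); v,u=np.indices(d.shape)
    c=np.stack([(u-p['cx'])/p['fx']*d,(v-p['cy'])/p['fy']*d,d],-1)
    return (c-t)@R
def onplane(n,uv,z):
    p,R,t=cam(n); uv=np.atleast_2d(uv)
    r=np.c_[(uv[:,0]-p['cx'])/p['fx'],(uv[:,1]-p['cy'])/p['fy'],np.ones(len(uv))]@R
    o=-R.T@t; return o+r*((z-o[2])/r[:,2])[:,None]
def proj(n,P):
    p,R,t=cam(n); c=np.atleast_2d(P)@R.T+t; return np.c_[c[:,0]/c[:,2]*p['fx']+p['cx'],c[:,1]/c[:,2]*p['fy']+p['cy']]
def save(f,img): cv2.imwrite('pics/'+f,cv2.cvtColor(img,cv2.COLOR_RGB2BGR))
E
python3 - <<'E'
from h import *
s=robot.read_state(); print(s['tcp_pos'],s['eef_rot'],s['time'],robot.finger_overhang)
a,da=robot.camera('top'); b,db=robot.camera('scene')
save('top0.png',a); save('scene0.png',b)
np.savez('t0.npz',a=a,da=da,b=b,db=db)
X=cloud('top',da)
for n in ['saw','plate','cradle','saw_head','pin_left','hole_left','hole_right','tumbler','dressing_stone','spanner','step_block']:
    for m in robot.masks_of('top',n)[:2]:
        r=m['region']&(da>0); q=X[r]
        if len(q): print(n,round(m['conf'],2),np.round(m['centre']),r.sum(),np.round(np.median(q,0),3),np.round(q.min(0),3),np.round(q.max(0),3))
E
```

```text
pics
[0.20514303 0.48293374 0.29154735] [-3.14138569e+00  1.49199577e-03  1.16897778e+00] 0.0 0.0655
saw 0.7 [366. 199.] 33982 [ 0.559 -0.181  0.071] [ 0.274 -0.768 -0.759] [1.354 0.315 0.421]
plate 0.88 [290. 206.] 3839 [0.547 0.059 0.088] [ 0.453 -0.07   0.066] [0.644 0.183 0.135]
cradle 0.64 [289. 213.] 941 [0.529 0.057 0.119] [ 0.488 -0.008  0.084] [0.57  0.124 0.135]
saw_head 0.87 [425. 180.] 11567 [ 0.589 -0.293  0.304] [ 0.364 -0.753 -0.76 ] [ 1.339 -0.207  0.421]
pin_left 0.67 [362. 197.] 34284 [ 0.559 -0.183  0.071] [ 0.281 -0.768 -0.759] [1.354 0.311 0.421]
hole_left 0.79 [292. 210.] 3754 [0.547 0.058 0.088] [ 0.456 -0.068  0.069] [0.644 0.18  0.135]
hole_right 0.92 [288. 210.] 3809 [0.547 0.058 0.088] [ 0.453 -0.068  0.066] [0.651 0.184 0.135]
tumbler 0.82 [226. 156.] 382 [0.712 0.239 0.103] [0.672 0.206 0.069] [0.74  0.267 0.145]
dressing_stone 0.82 [354. 161.] 271 [ 0.696 -0.151  0.089] [ 0.649 -0.167  0.068] [ 0.748 -0.136  0.096]
spanner 0.85 [362. 261.] 253 [ 0.39  -0.161  0.076] [ 0.345 -0.184  0.007] [ 0.462 -0.142  0.084]
```

```bash
python3 - <<'E'
from h import *
a=np.load('t0.npz')['a']; b=np.load('t0.npz')['b']
c=cv2.resize(a[120:300,190:430],None,fx=3.3,fy=3.3,interpolation=cv2.INTER_CUBIC); save('c0.png',c)
E
```

```text
(no output)
```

View pics/c0.png

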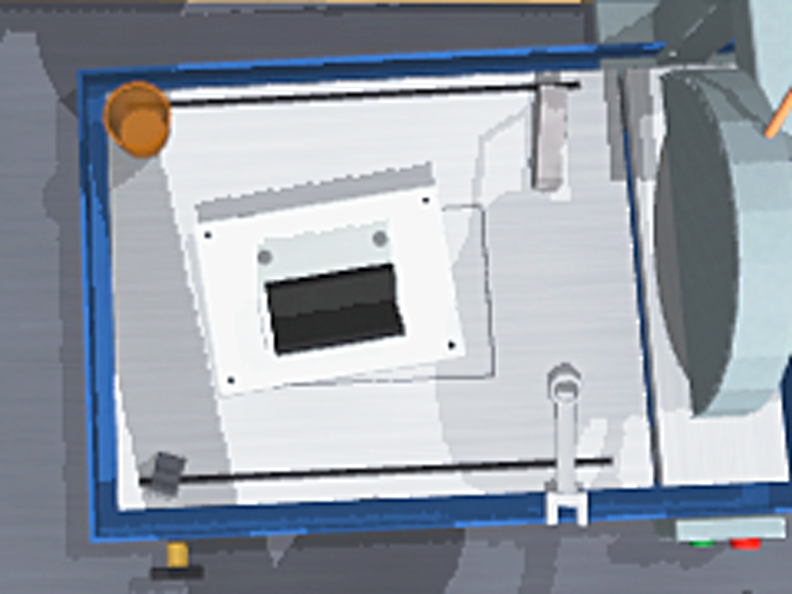

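View pics/scene0.png

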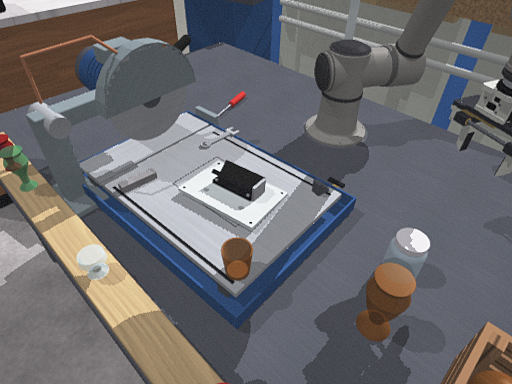

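The crop shows the plate's corners at about (193,222), (435,185), (465,352) and (222,395). The holes are at (264,257) and (380,240). The right side of the scribed rectangle runs from (484,206) to (494,377). The plate therefore sits too far left and is turned anticlockwise. The scene view agrees: the hand is at the back right of that picture and nothing stands close to the plate.

```bash
python3 - <<'E'
from h import *
f=lambda L:np.array([[190+(x+.5)/3.3-.5,120+(y+.5)/3.3-.5] for x,y in L])
R=onplane('top',f([(484,206),(494,377)]),.07); print('rect',R.round(4)); 
d=R[0]-R[1]; print('len',np.linalg.norm(d),'yaw',np.arctan2(d[1],d[0]))
P=np.r_[onplane('top',f([(193,222),(435,185)]),.0905),onplane('top',f([(465,352),(222,395)]),.08)]
print(P.round(4)); d=P[0]-P[1];print(np.linalg.norm(d),np.arctan2(d[1],d[0])-np.pi/2); d=P[3]-P[2];print(np.linalg.norm(d),np.arctan2(d[1],d[0])-np.pi/2);print(P.mean(0))
y=np.arctan2(*(R[0]-R[1])[[1,0]]); u=np.array([np.cos(y),np.sin(y)]);v=np.array([-u[1],u[0]])
print('seat centre',R[:,:2].mean(0)+116*v/1000)
print('holes',onplane('top',f([(264,257),(380,240)]),.086).round(4))
a,d=robot.camera('wrist'); save('w0.png',a); p,Rc,t=cam('wrist'); s=robot.read_state()
from scipy.spatial.transform import Rotation as Ro
Rt=Ro.from_euler('xyz',s['eef_rot']).as_matrix(); print('cam in tool',Rt.T@(-Rc.T@t-s['tcp_pos']),(Rt.T@Rc.T).round(3),p['fx'])
E
```

```text
rect [[ 0.6349 -0.0913  0.07  ]
 [ 0.4719 -0.0979  0.07  ]]
len 0.16315414387202648 yaw 0.039936824909950146
[[ 0.6138  0.1857  0.0905]
 [ 0.6508 -0.0421  0.0905]
 [ 0.4943 -0.0695  0.08  ]
 [ 0.4521  0.1568  0.08  ]]
0.2307770703160951 0.1611695309707024
0.23024691121000262 0.18410216249240907
[0.55274136 0.05772875 0.08525   ]
seat centre [0.54874524 0.02130554]
holes [[0.5816 0.1186 0.086 ]
 [0.5986 0.0095 0.086 ]]
cam in tool [ 0.000455   -0.07835955 -0.09142055] [[ 1.    -0.    -0.   ]
 [ 0.001  0.957  0.289]
 [ 0.    -0.289  0.957]] 302.99408198406206
```

Call:
apply_moves(plan=[[[-14,58,0],[0,0,0.161]],[[-28,116,0],[0,0,0.322]],[[-42,174,0],[0,0,0.483]],[[-56,232,0],[0,0,0.645]],[[-69,290,0],[0,0,0.806]],[[-83,348,0],[0,0,0.968]],[[-97,405,0],[0,0,1.129]],[[-97,405,0],[0,0,1.129]]], fingers=1.0)

```text
time: 1.7
tcp_pos: [0.5429, 0.2326, 0.2915]
eef_rot: [3.141, -0.0, 0.034]
contact_force: [0.7, -0.3, 0.4]
gripper_width: 1.001
```

```bash
python3 - <<'E'
from h import *
a,d=robot.camera('wrist'); s=robot.read_state(); print(s['tcp_pos'],s['eef_rot'],s['time'],s['contact_force'])
np.savez('w1.npz',a=a,d=d); save('w1.png',a)
Z=.07
c=np.array([.5487,.0213]);u=np.array([np.cos(.04),np.sin(.04)]);v=np.array([-u[1],u[0]])
for P in [c+sx*u*.08+sy*v*.115 for sx,sy in [(1,-1),(-1,-1)]]: print(proj('wrist',np.r_[P,.07]).round(0))
E
```

```text
[0.54115242 0.23411814 0.2915509 ] [3.14154332e+00 9.15208493e-04 3.73613046e-02] 1.75 [-1.09612496 -0.0766879   0.21546343]
[[314. 405.]]
[[197. 405.]]
```

View pics/w1.png

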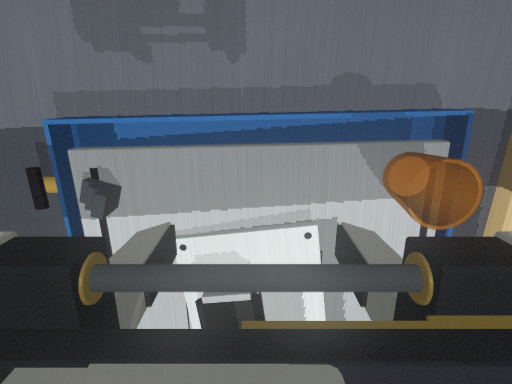

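The wrist view shows the table's left edge from about (73,147) to (447,142), and the plate's left rim from about (178,238) to (320,226). The fingers hang clear to the left of the rim. Next I go down.

```bash
python3 - <<'E'
from h import *
e=onplane('wrist',[(73,147),(447,142)],.07); d=e[1]-e[0]; print(e.round(4),np.arctan2(d[1],d[0]))
e=onplane('wrist',[(178,238)],.08),onplane('wrist',[(320,226)],.0905);print(np.round(e,4))
E
```

```text
[[0.3509 0.2559 0.07  ]
 [0.7371 0.2754 0.07  ]] 0.050433211949374133
[[[0.4586 0.161  0.08  ]]

 [[0.6106 0.1857 0.0905]]]
```

Call:
apply_moves(plan=[[[0,0,40],[0,0,0]],[[0,0,80],[0,0,0]],[[0,0,115],[0,0,0]],[[0,0,135],[0,0,0]],[[0,0,145],[0,0,0]],[[0,0,151],[0,0,0]],[[0,0,151],[0,0,0]],[[0,0,151],[0,0,0]]])

```text
time: 2.75
tcp_pos: [0.5405, 0.2358, 0.1421]
eef_rot: [-3.141, -0.002, 0.04]
contact_force: [-0.3, 0.0, 0.3]
gripper_width: 0.999
```

Call:
apply_moves(plan=[[[0,12,2],[0,0,-0.005]],[[0,24,2],[0,0,-0.005]],[[0,32,2],[0,0,-0.005]],[[0,39,2],[0,0,-0.005]],[[0,45,2],[0,0,-0.005]],[[0,51,2],[0,0,-0.005]],[[0,57,2],[0,0,-0.005]],[[0,62,2],[0,0,-0.005]]])

```text
time: 3.75
tcp_pos: [0.5432, 0.1742, 0.1396]
eef_rot: [-3.14, -0.002, 0.046]
contact_force: [1.6, 5.2, -0.3]
gripper_width: 0.997
```

Call:
apply_moves(plan=[[[0,4,0],[0,0,0]],[[0,8,0],[0,0,0]],[[0,12,0],[0,0,0]],[[0,15,0],[0,0,0]],[[0,18,0],[0,0,0]],[[0,20,0],[0,0,0]],[[0,20,0],[0,0,0]],[[0,20,0],[0,0,0]]])

```text
time: 4.75
tcp_pos: [0.5435, 0.1535, 0.1393]
eef_rot: [3.141, 0.0, 0.045]
contact_force: [1.1, 2.3, 0.3]
gripper_width: 1.0
```

```bash
cat > look.py <<'E'
import sys
from h import *
a,da=robot.camera('top'); s=robot.read_state(); print(s['tcp_pos'],s['eef_rot'],s['contact_force'],s['time'])
np.savez('t1.npz',a=a,da=da)
save(sys.argv[1],cv2.resize(a[150:250,220:360],None,fx=5.7,fy=5.7,interpolation=cv2.INTER_CUBIC))
E
python3 look.py c1.png
```

```text
[0.54343655 0.15347262 0.13922419] [3.14133712e+00 1.71689897e-04 4.49389328e-02] [ 1.06350198  1.48199653 -0.17410081] 4.8
```

View pics/c1.png

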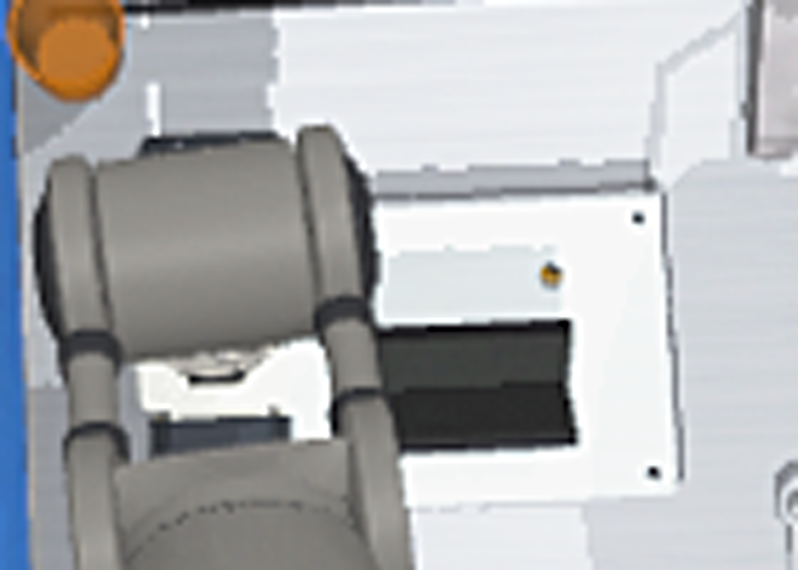

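The right hole at about (551,273) now shows the amber pin inside it. The plate's right rim, from (663,195) to (680,485), runs close to the scribed line. I'll check the plate's height and offset next.

```bash
cat > m.py <<'E'
from h import *
a=np.load('t1.npz')['a'];da=np.load('t1.npz')['da'];X=cloud('top',da)
c=np.array([.5487,.0213]);th=.043;u=np.array([np.cos(th),np.sin(th)]);v=np.array([-u[1],u[0]])
q=(X[...,:2]-c); S=np.stack([q@u,q@v],-1)
ok=da>0
for nm,(x0,x1,y0,y1) in dict(back=(.06,.072,-.1,.1),hole=(.03,.05,-.1,-.01),front=(-.075,-.062,-.1,.1),right=(-.06,.06,-.108,-.095),table=(-.07,.07,-.16,-.13),tableback=(.1,.13,-.1,0.02)).items():
    k=ok&(S[...,0]>x0)&(S[...,0]<x1)&(S[...,1]>y0)&(S[...,1]<y1)&(X[...,2]<.1); print(nm,k.sum(),np.median(X[k][:,2]).round(4))
f=lambda L:np.array([[220+(x+.5)/5.7-.5,150+(y+.5)/5.7-.5] for x,y in L])
for z in (.08,.0905):print('rim',z,onplane('top',f([(660,195),(680,487)]),z).round(4).tolist())
print('rect',onplane('top',f([(665,187),(683,480)]),.07).round(4).tolist())
print('hole',onplane('top',f([(551,274)]),.085).round(4)); p,R,t=cam('top');print('cam',-R.T@t)
E
python3 m.py; python3 - <<'E'
from h import *
a=np.load('t1.npz')['a']
A=cv2.resize(a[178:242,308:346],None,fx=9,fy=9,interpolation=cv2.INTER_NEAREST); save('c2.png',A)
E
```

```text
back 146 0.089
hole 190 0.0876
front 162 0.0807
right 167 0.0854
table 420 0.0695
tableback 352 0.0696
rim 0.08 [[0.6275, -0.0866, 0.08], [0.4678, -0.0946, 0.08]]
rim 0.0905 [[0.6255, -0.0848, 0.0905], [0.4671, -0.0927, 0.0905]]
rect [[0.6339, -0.0911, 0.07], [0.4722, -0.0981, 0.07]]
hole [[ 0.5824 -0.0259  0.085 ]]
cam [0.39443703 0.12824283 1.32754797]
```

View pics/c2.png

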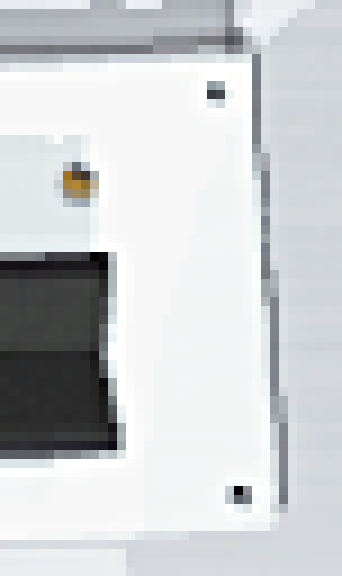

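The plate is still up on the pins: the back is 19 mm up and the front 11 mm. Compared with the scribed outline, it needs about 4 mm more to the right and about 6 mm away from the operator. I'll finish the sideways push, then back off and go round to the front rim.

Call:
apply_moves(plan=[[[0,1,0],[0,0,0]],[[0,2,0],[0,0,0]],[[0,3,0],[0,0,0]],[[0,4,0],[0,0,0]],[[0,4,0],[0,0,0]],[[0,-6,0],[0,0,0]],[[0,-18,0],[0,0,0]],[[0,-30,-4],[0,0,0]]])

```text
time: 5.8
tcp_pos: [0.5417, 0.1844, 0.143]
eef_rot: [3.141, 0.001, 0.045]
contact_force: [1.1, -0.7, 0.7]
gripper_width: 1.002
```

Call:
apply_moves(plan=[[[0,0,-40],[0,0,0]],[[0,0,-90],[0,0,0]],[[-20,10,-110],[0,0,-0.18]],[[-50,40,-110],[0,0,-0.36]],[[-80,80,-110],[0,0,-0.54]],[[-100,120,-110],[0,0,-0.72]],[[-115,155,-110],[0,0,-0.9]],[[-125,163,-110],[0,0,-1.08]]])

```text
time: 6.8
tcp_pos: [0.424, 0.014, 0.2537]
eef_rot: [3.141, 0.0, 1.129]
contact_force: [0.1, 0.0, 0.4]
gripper_width: 0.998
```

```bash
python3 look.py c3.png; python3 m.py
```

```text
[0.42318321 0.01398165 0.25356728] [-3.14128102e+00  9.69055864e-04  1.13739817e+00] [-0.35683771  0.00578915 -0.13653377] 6.85
back 176 0.0887
hole 190 0.0871
front 29 0.0809
right 153 0.0851
table 389 0.0694
tableback 345 0.0698
rim 0.08 [[0.6275, -0.0866, 0.08], [0.4678, -0.0946, 0.08]]
rim 0.0905 [[0.6255, -0.0848, 0.0905], [0.4671, -0.0927, 0.0905]]
rect [[0.6339, -0.0911, 0.07], [0.4722, -0.0981, 0.07]]
hole [[ 0.5824 -0.0259  0.085 ]]
cam [0.39443703 0.12824283 1.32754797]
```

Call:
apply_moves(plan=[[[0,0,0],[0,0,-0.16]],[[0,0,20],[0,0,-0.32]],[[0,0,50],[0,0,-0.48]],[[0,0,80],[0,0,-0.48]],[[0,0,100],[0,0,-0.48]],[[0,0,110],[0,0,-0.48]],[[0,0,114],[0,0,-0.48]],[[0,0,114],[0,0,-0.48]]])

```text
time: 7.85
tcp_pos: [0.425, 0.0153, 0.1396]
eef_rot: [3.141, 0.0, 1.605]
contact_force: [1.1, -0.6, 0.3]
gripper_width: 1.002
```

View pics/c3.png

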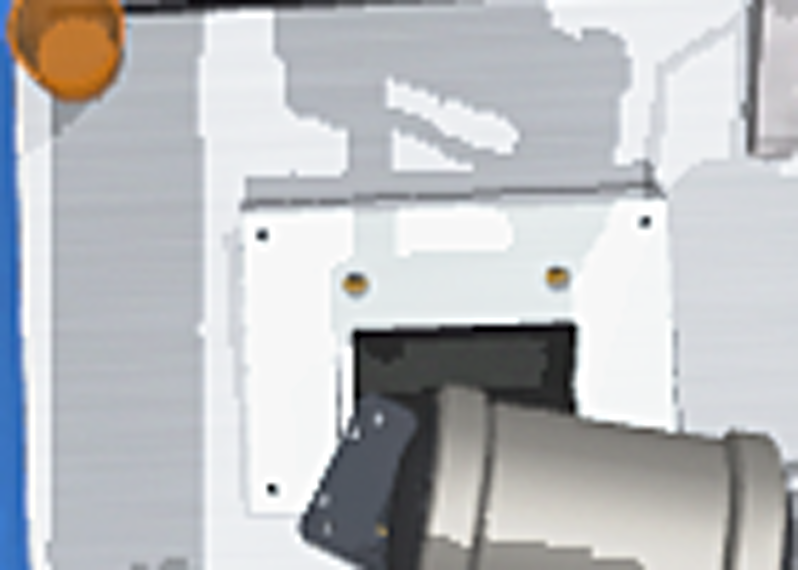

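The two holes are at (355,284) and (557,276), each with the amber pin showing in it. The back scribed line, from (248,205) to (655,187), lies just beyond the plate's back rim. Next is the push away from the operator.

Call:
apply_moves(plan=[[[0,8,0],[0,0,0]],[[0,16,0],[0,0,0]],[[0,21,0],[0,0,0]],[[0,24,0],[0,0,0]],[[0,26,0],[0,0,0]],[[0,28,0],[0,0,0]],[[0,29,0],[0,0,0]],[[0,29,0],[0,0,0]]])

```text
time: 8.85
tcp_pos: [0.4508, 0.0165, 0.1387]
eef_rot: [-3.134, -0.001, 1.605]
contact_force: [-9.2, -0.1, 7.3]
gripper_width: 1.004
```

```bash
python3 look.py c4.png; python3 m.py | head -6
```

```text
[0.45082711 0.0165186  0.1387502 ] [-3.13424817e+00 -1.06650787e-03  1.60538256e+00] [-9.70255523 -0.4207837   6.4325068 ] 8.9
back 245 0.0889
hole 190 0.087
front 8 0.0811
right 123 0.0856
table 404 0.0694
tableback 350 0.0695
```

Call:
apply_moves(plan=[[[0,0.5,-0.5],[0,0,0]],[[0,1,-0.5],[0,0,0]],[[0,1.5,-0.5],[0,0,0]],[[0,2,-0.5],[0,0,0]],[[0,2.5,-0.5],[0,0,0]],[[0,3,-0.5],[0,0,0]],[[0,3.5,-0.5],[0,0,0]],[[0,3.5,-0.5],[0,0,0]]])

```text
time: 9.9
tcp_pos: [0.4563, 0.0163, 0.1396]
eef_rot: [-3.14, -0.0, 1.605]
contact_force: [-6.0, -0.4, 0.8]
gripper_width: 0.998
```

```bash
python3 look.py c4.png; python3 m.py | head -6
```

```text
[0.45631104 0.0163578  0.13958679] [-3.13961487e+00 -2.97000439e-04  1.60542187e+00] [-5.6078629  -0.12957395  0.95681262] 9.95
back 238 0.0796
hole 183 0.079
front 11 0.0781
right 113 0.0795
table 394 0.0696
tableback 352 0.0696
```

The plate has dropped: its top is now at about 79.5 mm everywhere. I'll back off, lift clear and check.

Call:
apply_moves(plan=[[[0,-6,0],[0,0,0]],[[0,-18,0],[0,0,0]],[[0,-30,0],[0,0,0]],[[0,-30,-30],[0,0,0]],[[0,-30,-80],[0,0,0]],[[0,-50,-130],[0,0,0]],[[0,-75,-160],[0,0,0]],[[0,-75,-160],[0,0,0]]])

```text
time: 10.95
tcp_pos: [0.3815, 0.0136, 0.3016]
eef_rot: [3.136, 0.001, 1.605]
contact_force: [0.8, -0.8, -0.7]
gripper_width: 1.0
```

```bash
python3 look.py c5.png; python3 m.py | head -6
python3 - <<'E'
from h import *
z0=np.load('t0.npz');da=z0['da'];a,d=robot.camera('top');X=cloud('top',d)
for n in ['tumbler','dressing_stone','spanner','plate']:
    for m in robot.masks_of('top',n)[:1]: print(n,np.round(m['centre']),np.round(np.median(X[m['region']&(d>0)],0),3))
E
```

```text
[0.38185528 0.01364451 0.30025825] [3.13846833e+00 4.40711036e-04 1.60459925e+00] [ 0.62988229 -0.06634846 -0.52537932] 11.0
back 247 0.0794
hole 188 0.0795
front 275 0.0798
right 161 0.0793
table 425 0.0694
tableback 351 0.0697
tumbler [230. 156.] [0.712 0.239 0.104]
dressing_stone [357. 161.] [ 0.694 -0.15   0.089]
spanner [373. 192.] [ 0.579 -0.211  0.071]
plate [298. 206.] [0.543 0.024 0.081]
```

View pics/c5.png

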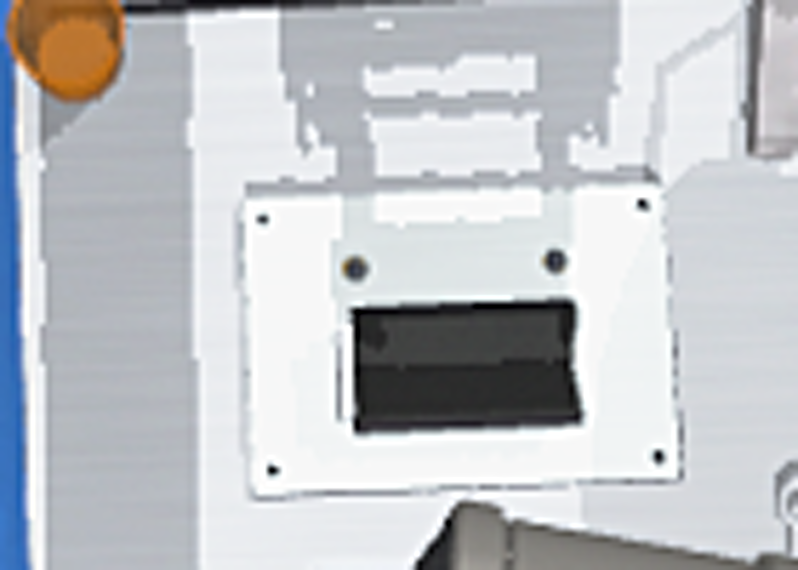

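The plate lies inside the scribed outline with both pins centred in their holes, at (355,268) and (555,261). It is flat and the hand is clear. The network's spanner position was a false hit on the table by the saw head. The spanner's end still shows at the lower right of the crop, in its old place.

```bash
python3 -c "
from workcell import robot
print(robot.hand_in())"
```

```text
the job is handed in; nothing more can be done
None
```

The plate is seated on both pins and lies flat on the saw table. I handed the job in at about 11 s of the 48 s allowed.

**What I did:** With the fingers open I pushed the left rim with both fingertips. That squared the plate to the saw and moved it about 40 mm to the right. I then pushed the front rim about 6 mm away from the operator, and the plate dropped over the pins. The highest push force I read was about 10 N. I then took the hand back and up.

**Last checks:**
- **Plate height:** its top measures 79.3–79.8 mm all over, with the table at about 69.5 mm, so it is down flat.
- **Position:** the plate sits inside the scribed outline and both pins show in their holes.
- **Hand:** it is clear of everything, with about 0 N contact force.
- **Tumbler and dressing stone:** they measure within 2 mm of where they started.

**What disagreed or was not checked:**
- **Spanner:** in the final check the network's spanner position was wrong, landing on the table by the saw head. The part of the spanner visible in the last picture had not moved.
- **Step block, vase and jar:** I did not measure these again. The hand passed high over the vase and jar area and did not come near the block.

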